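# Draw the grinding ball out of the drying cabinet and hold it under the magnifier

## Robot

A 6-joint arm with a two-finger parallel gripper is mounted at the origin on a cart in front of the work surface, level with it; the furniture and walls round the work are solid. World frame = base frame: x ahead of the robot, y to its left, z up, the work surface at z = 0. Lengths are in mm, angles in degrees, forces in N, time in s.
With the tool pointing down it reaches from about 300 to 850 mm from the base axis. Payload 4.2 kg.
Tool frame: the origin (TCP) lies midway between the tips of the shut fingers; the grasp point (between the pads) lies pinch_z behind it (pinch_z is the distance from the TCP to the grasp point, in mm); z points along the fingers, y is the line along which they close (so a half turn about z gives the same grasp; the last joint's range is limited). The gripper opens to 91 mm and grips with 3 to 60 N. Pads are 32 mm wide; open, the fingers measure 118 mm over their backs; the gripper's body (76 mm by 178 mm) begins 60 mm behind the grasp point.
Start: joints at [63.255, 18.312, 89.639, -0, 72.044, -1.146], TCP at [248.452, 518.57, 213.976] pointing down, gripper open.
Joint ranges: [-177.97, 177.97], [-48.28, 115.42], [12.27, 149.76], [-77.06, 257.06], [2.81, 150.46], [-146.56, 146.56]. Speed limits (degrees/s): [147.25, 147.25, 180, 180, 180, 180].

## Interface

Orientations are given as [roll, pitch, yaw] about the fixed x, y, z axes, in that order (R = Rz(yaw) Ry(pitch) Rx(roll)).
In Python, from workcell import state, grab_frame, job_done, masks_of, landmark_of, pinch_z gives the robot as it stands. The module is installed in compiled form; this text tells all that it offers.
- The arm moves only by the tool move_arm, never from a script. Its argument "plan" is a list of rows, each an object of numbers: "x", "y", "z": the shift along the tool's x, y, z in mm; "rx", "ry", "rz": the turn, a rotation vector about the tool's x, y, z in rad. A call has 1 to 10 rows; each row shifts and turns the commanded pose from where the row before left it, along the tool's axes as they then stand; what a row does not reach is not made up. A row lasts 1/10 s, in which the tool goes at most 50 mm and 8.59 degrees, less where a joint would pass 70% of its speed; a pose out of reach is approached as far as the arm can. A call is refused whole if a number of a shift passes 50 or a number of a turn 0.15, either way. A call with a gripper value outside its range is refused whole. "grip" is the opening, from 0 (shut) to 1 (fully open), set as the call begins (left out, the last holds). The fingers move at their own pace and stop on an object; "squeeze" is the grip in N (left out, the last holds). Time passes only in rows, so rows that do not move let the fingers close. It gives the time, the measured TCP pose, the force, the opening and the grip force at its end, in the units of the state.
- state(): the state, without advancing time (a new reading comes with each control period).
- grab_frame(name): name is "side" or "top" or "wrist"; returns a dict with "img" (480x640x3 uint8, red, green, blue), "z_map" (480x640 float32, mm along the optical axis (not along the pixel's ray), 0 where there is no reading), "fx", "fy", "cx", "cy" (pixels), "rvec" (rotation vector, rad) and "tvec" (3), from world to camera coordinates, as OpenCV has them. Camera axes: x right, y down, z forward; pixel columns grow to the right and rows downward; lengths in mm; the calibration is good to about 2 mm. A picture is of the moment at which its call begins.
- job_done(): hands the job in; it is judged then, once.
Trained networks look in the newest picture that a camera, given by its name, has taken for a name from the list of things; names that differ only in an ending like _2 or _b are one class to them, and where a whole thing is asked for, a point or a joint stands for the part that bears it (a point fixed in the world has none). Each returns a list of dicts, best first, with "p" (0 to 1); they miss things now and then, are a little off and sometimes report something else, mostly with a low value. They report only what shows in the picture. A call takes as long as a camera call.
- masks_of(camera, label): "pixels" (480x640 bool, what is visible of it) and "box" ([centre column, centre row, width, height] in pixels, round what is visible of it).
- landmark_of(camera, label): "point" ([column, row] in pixels: a listed point, or the origin of a listed thing).
The state is a dict: "time_s": time; "qpos": joint angles; "qvel": joint speeds; "effort": joint torques, N m; "ee_pos": TCP position; "ee_rot": TCP orientation; "force": force on the tool from outside, world axes, zero at the start; "torque": the same for the moment, N m; "gripper_width": finger opening in mm; "gripper_force": force on a finger pad.
Only numpy, scipy, OpenCV 4.12 (cv2) and the standard library are available. Lean on these libraries where they do the work, as an engineer would, in place of code of your own. Each camera call takes 0.05 s, during which the arm holds its last target. There are 200 camera calls.

## Task

The washed grinding ball is dry: swing the drying cabinet's clear door wide open by its handle, take the dark grey tray by its upright grip and draw it out, keeping it level so that the loose steel ball never rolls out of its shallow pocket. Then hold the tray level and still in the air with the ball centred beneath the bench magnifier, about 6 cm below the glass, for the analyst to look for chips; finish while still holding it there, and do not touch the magnifier or push the beaker, the petri dish or the small black-capped bottle about.

Things in the scene. Friction and masses are not known exactly. Their poses are not given: they have to be found in the camera images.
- cabinet: compact white drying cabinet fixed to the bench, 150 deep (x) x 160 wide (y) x 132 mm high, wall 6 mm. Origin: centre of its underside; its front faces its own -x (front face of the housing at x = -75 mm), z up. Below is a 70 mm plinth with the controls; above it a chamber 148 mm wide, open at the front, floor at z = 70 mm, ceiling at z = 126 mm.
- door (a joint): door angle in rad: 0 closed, grows as it swings towards the robot and to the cabinet's left (+y) side (clockwise from above) about the vertical line through point door_hinge; stop at 1.85. Light friction hinge (about 0.05 N m), no latch; it stays where it is left. It starts shut or slightly ajar.
- door_hinge (a point): point on the door's vertical hinge line, at the left front edge of the cabinet, at chamber floor height; fixed. The door is a hollow clear box 158 mm wide and 62 mm deep, from z = 66 to z = 132 mm, standing out in front of the housing, so that the tray's grip has room behind it.
- door_handle (a point): middle of the door's upright steel bar handle: round, 10 mm thick, running 24 mm up and 24 mm down from here between two stand-offs; 34 mm in front of the door's face, 29 mm below the cabinet's top, 16 mm from the door's free (right) edge. Moves with the door; its x points from the bar to the door's face, z up.
- tray: dark grey plastic drying tray, loose on the chamber floor, about 85 g: a plate 100 (x) x 80 (y) x 7 mm with an 11 mm high border and drain holes; in front of it, on a neck, an upright block as grip. Origin: centre of the plate's underside; +x points into the cabinet (away from the grip), z up. The plate lies within the chamber, the grip stands out of it.
- tray_grip (a point): centre of the tray's grip, an upright block 36 long (x) x 14 wide (y) x 34 mm high, at x = -100, z = 27 mm in the tray's frame; its sides face the tray's +y and -y. At the start it stands some 34 mm in front of the housing's front face.
- tray_pocket (a point): centre of the floor of the tray's round pocket, 32 mm across and 3 mm deep, at x = +20, y = 0, z = 4 mm in the tray's frame (120 mm from the grip). The ball would roll over the pocket's edge at some 40 degrees of tilt, or at less if jerked.
- ball_center (a point): centre of the polished steel grinding ball, 22 mm across, about 44 g, loose in the tray's pocket: it can roll about 8 mm to any side in there.
- magnifier: bench magnifier fixed to the bench: round foot 104 mm across, upright column 12 mm thick, and at the top an arm towards its own -x that carries a round lens. Origin: centre of the foot's underside; z up.
- lens (a point): centre of the magnifier's horizontal lens, 230 mm above the bench; its black frame measures 82 mm across and 12 mm in height. The column stands 105 mm from it towards the magnifier's +x; below the lens the space is free.
- vial: small bottle with a black cap standing on the bench, 28 mm across and 57 mm high; origin: centre of its underside. Bystander.
- beaker: clear beaker, 55 mm across and 68 mm high; origin: centre of its underside. Bystander.
- petri: clear petri dish with lid, 61 mm across and 15 mm high; origin: centre of its underside. Bystander.

How it is judged:
By the outcome, as a careful person would: the job done as asked, in the order asked, and still so for the second after the job is handed in, while the arm keeps its last pose, push and grip.
It also fails if it takes over 64 s, if anything falls off the work surface, if the arm or the gripper's body presses on something with over 40 N, if the wrist force passes 120 N, or if a joint passes its speed limit or range.

## Working session

There is one attempt and no reset: what is moved stays moved. The work goes in short steps, Python scripts to look and compute and a tool call to move; the robot and the scene stay as the last step left them, time stands still between calls to the robot, and variables do not carry over. Pictures are saved under pics/ and viewed, at most 10 in all, crops included, and the job is handed in when it is done.

Besides the shell and the picture viewer there is one more tool, called as name(argument=value, ...), one argument or row to a line, values as JSON. move_arm: Moves the arm, as the interface text tells. Its arguments: {"type":"object","properties":{"plan":{"type":"array","items":{"type":"object","properties":{"x":{"type":"number"},"y":{"type":"number"},"z":{"type":"number"},"rx":{"type":"number"},"ry":{"type":"number"},"rz":{"type":"number"}}}},"grip":{"type":"number"},"squeeze":{"type":"number"}},"required":["plan"]}

```bash
mkdir -p pics; cat > h.py <<'E'
import numpy as np, cv2
from workcell import state, grab_frame, job_done, masks_of, landmark_of, pinch_z
from scipy.spatial.transform import Rotation as Ro
def w(f,uv,depth=None,z=None):
    R=cv2.Rodrigues(np.array(f["rvec"],float))[0]; t=np.array(f["tvec"],float).ravel()
    d=np.array([(uv[0]-f["cx"])/f["fx"],(uv[1]-f["cy"])/f["fy"],1.])
    c=-R.T@t; r=R.T@d
    s=depth if depth is not None else (z-c[2])/r[2]
    return c+s*r
def save(f,n): cv2.imwrite(f"pics/{n}.png",f["img"][:,:,::-1])
def cloud(f,m):
    v,u=np.nonzero(m&(f["z_map"]>0)); return np.array([w(f,(a,b),depth=f["z_map"][b,a]) for a,b in zip(u,v)])
E
cat > a.py <<'E'
from h import *
print(state()["ee_pos"],state()["ee_rot"],pinch_z if not callable(pinch_z) else pinch_z())
for c in ["side","top"]:
    f=grab_frame(c); save(f,c+"0")
    R=cv2.Rodrigues(np.array(f["rvec"],float))[0]; print(c,"cam",(-R.T@np.array(f["tvec"]).ravel()).round(),R[2].round(2))
    for n,z in [("cabinet",0),("door_hinge",70),("door_handle",103),("tray",70),("tray_grip",97),("tray_pocket",74),("ball_center",85),("magnifier",0),("lens",230),("vial",0),("beaker",0),("petri",0)]:
        for l in landmark_of(c,n)[:2]:
            u=l["point"]; d=f["z_map"][min(479,max(0,int(u[1]))),min(639,max(0,int(u[0])))]
            print(n,round(l["p"],2),np.round(u),"plane",w(f,u,z=z).round(),"depth",w(f,u,depth=d).round() if d>0 else None)
E
python3 a.py
```

```text
[248.21665497 518.10120147 213.10357342] [-1.79896188e+02 -2.07328742e-03  1.54401092e+02] 18.8
side cam [ 173. -656.  585.] [ 0.47  0.74 -0.49]
door_handle 0.87 [316. 275.] plane [548. -17. 103.] depth [553.  -9.  97.]
tray_grip 0.31 [303. 346.] plane [ 427. -178.   97.] depth [471. -96.  13.]
magnifier 0.93 [458. 351.] plane [ 719. -257.    0.] depth [ 704. -269.   17.]
vial 0.88 [340. 412.] plane [ 451. -252.    0.] depth [ 447. -258.    9.]
vial 0.47 [410. 241.] plane [942. 126.   0.] depth [ 635. -186.  234.]
beaker 0.65 [381. 309.] plane [678. -74.   0.] depth [658. -97.  23.]
petri 0.74 [306. 347.] plane [481. -89.   0.] depth [ 473. -104.   15.]
top cam [ 382.  -18. 1152.] [ 0.21 -0.   -0.98]
cabinet 0.87 [265. 202.] plane [709.  98.   0.] depth [671.  85. 134.]
door_hinge 0.88 [234. 237.] plane [611. 154.  70.] depth [598. 144. 132.]
door_handle 0.96 [308. 261.] plane [556.  -5. 103.] depth [553.  -5. 126.]
magnifier 0.88 [421. 202.] plane [ 713. -261.    0.] depth [ 646. -212.  233.]
lens 0.75 [410. 205.] plane [ 641. -193.  230.] depth [ 639. -191.  237.]
vial 0.56 [421. 321.] plane [ 444. -252.    0.] depth [ 441. -240.   58.]
beaker 0.72 [340. 219.] plane [670. -74.   0.] depth [662. -73.  32.]
petri 0.56 [346. 302.] plane [483. -89.   0.] depth [481. -88.  17.]
```

View pics/side0.png

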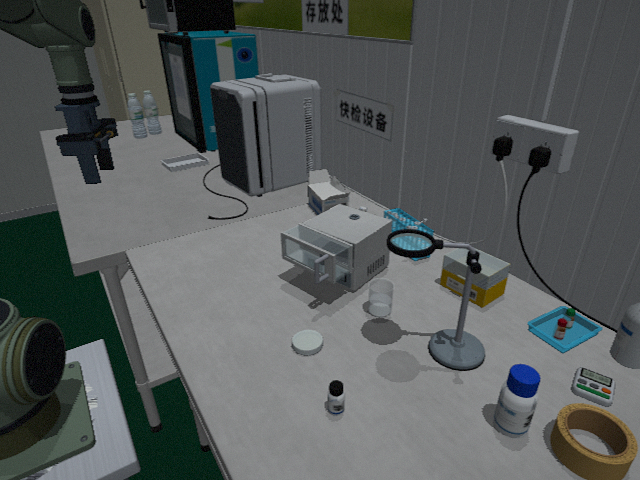

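View pics/top0.png

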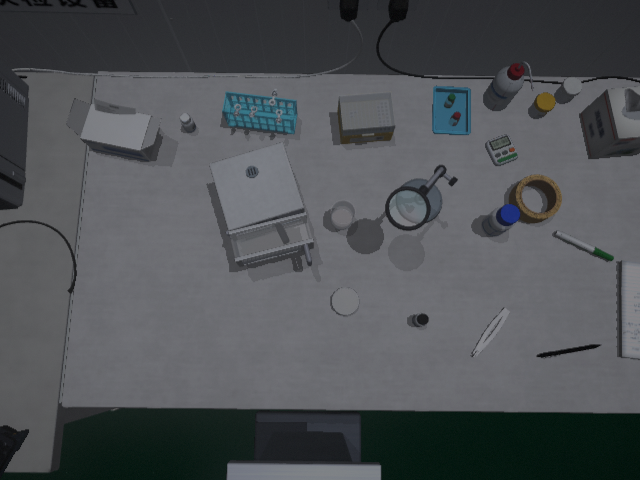

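```bash
cat > b.py <<'E'
from h import *
f=grab_frame("top")
P=cloud(f,np.ones((480,640),bool))
s=P[(abs(P[:,2]-132)<5)&(P[:,0]>480)&(P[:,0]<850)&(P[:,1]>-60)&(P[:,1]<220)]
h=s[:,:2].astype(np.float32); r=cv2.minAreaRect(h); print("top132",len(s),r, cv2.boxPoints(r).round())
s=P[(abs(P[:,2]-236)<6)&(P[:,0]>500)&(P[:,1]<-100)]
print("lensz",len(s),s.mean(0),s.min(0),s.max(0))
E
python3 b.py
```

```text
top132 7935 ((656.4141235351562, 89.11492919921875), (258.7273254394531, 163.08843994140625), 17.932456970214844) [[508. 127.]
 [558. -28.]
 [805.  51.]
 [754. 207.]]
lensz 2580 [ 787.61771354 -267.94193111  234.83311372] [ 595.1995629  -658.98964403  230.00198941] [1044.97388527 -100.06809665  241.99592484]
```

The side view shows the cabinet at about (335,245) with its door about shut and the handle at (320,268). The magnifier lens is at (411,243), the beaker at (380,298), the petri dish at (307,342) and the vial at (336,397). The top view agrees: handle at (305,258), lens at (407,208). The cabinet is yawed about +18°, and the door looks about 4° ajar.

```bash
cat >> h.py <<'E'
def plan(wps):
    """wps: list of (x,y,z,psi,n) world tool-down targets; prints tool-frame rows"""
    s=state(); p=np.array(s["ee_pos"]); R=Ro.from_euler("xyz",s["ee_rot"],degrees=True)
    print("from",p.round(1),np.round(s["ee_rot"],1))
    for x,y,z,psi,n in wps:
        T=Ro.from_euler("xyz",[180,0,psi],degrees=True); d=(R.inv()*T).as_rotvec()/n; dp=(np.array([x,y,z])-p)/n
        for i in range(n):
            t=R.inv().apply(dp); print("x %.1f y %.1f z %.1f rx %.3f ry %.3f rz %.3f"%(*t,*d)); R=R*Ro.from_rotvec(d)
        p=np.array([x,y,z]); R=T; print("--")
E
cat > c.py <<'E'
from h import *
f=grab_frame("top")
P=cloud(f,np.ones((480,640),bool))
s=P[(abs(P[:,2]-234)<10)&(abs(P[:,0]-641)<60)&(abs(P[:,1]+193)<60)]
print("lens",len(s),s.min(0).round(),s.max(0).round(), cv2.minEnclosingCircle(s[:,:2].astype(np.float32)))
m=masks_of("top","cabinet"); print([ (x["p"],x["box"]) for x in m])
Q=cloud(f,m[0]["pixels"]); Q=Q[abs(Q[:,2]-132)<4]; r=cv2.minAreaRect(Q[:,:2].astype(np.float32)); print(r,cv2.boxPoints(r).round())
plan([(553,-8,225,194,17)])
E
python3 c.py
```

```text
lens 1694 [ 595. -245.  226.] [ 701. -145.  241.] ((653.5072631835938, -201.5467529296875), 64.04191589355469)
[]Traceback (most recent call last):
  File "c.py", line 7, in <module>
    Q=cloud(f,m[0]["pixels"]); Q=Q[abs(Q[:,2]-132)<4]; r=cv2.minAreaRect(Q[:,:2].astype(np.float32)); print(r,cv2.boxPoints(r).round())
              ~^^^
IndexError: list index out of range
```

```bash
python3 -c "
from h import *
plan([(553,-8,225,194,17)])"
```

```text
from [248.5 518.6 214. ] [180.    0.  154.4]
x -29.5 y -20.2 z -0.6 rx 0.000 ry 0.000 rz -0.041
x -28.7 y -21.4 z -0.6 rx 0.000 ry 0.000 rz -0.041
x -27.8 y -22.5 z -0.6 rx 0.000 ry 0.000 rz -0.041
x -26.9 y -23.6 z -0.6 rx 0.000 ry 0.000 rz -0.041
x -25.9 y -24.7 z -0.6 rx 0.000 ry 0.000 rz -0.041
x -24.9 y -25.7 z -0.6 rx 0.000 ry 0.000 rz -0.041
x -23.8 y -26.7 z -0.6 rx 0.000 ry 0.000 rz -0.041
x -22.7 y -27.7 z -0.6 rx 0.000 ry 0.000 rz -0.041
x -21.5 y -28.6 z -0.6 rx 0.000 ry 0.000 rz -0.041
x -20.4 y -29.4 z -0.6 rx 0.000 ry 0.000 rz -0.041
x -19.1 y -30.2 z -0.6 rx 0.000 ry 0.000 rz -0.041
x -17.9 y -31.0 z -0.6 rx 0.000 ry 0.000 rz -0.041
x -16.6 y -31.7 z -0.6 rx 0.000 ry 0.000 rz -0.041
x -15.3 y -32.3 z -0.6 rx 0.000 ry 0.000 rz -0.041
x -14.0 y -32.9 z -0.6 rx 0.000 ry 0.000 rz -0.041
x -12.6 y -33.5 z -0.6 rx 0.000 ry 0.000 rz -0.041
x -11.3 y -34.0 z -0.6 rx 0.000 ry 0.000 rz -0.041
--
```

move_arm(
  plan=[
    {"x": -29.5, "y": -20, "z": -0.6, "rz": -0.041},
    {"x": -28.5, "y": -21.5, "z": -0.6, "rz": -0.041},
    {"x": -28, "y": -22.5, "z": -0.6, "rz": -0.041},
    {"x": -27, "y": -23.5, "z": -0.6, "rz": -0.041},
    {"x": -26, "y": -24.5, "z": -0.6, "rz": -0.041},
    {"x": -25, "y": -25.5, "z": -0.6, "rz": -0.041},
    {"x": -24, "y": -26.5, "z": -0.6, "rz": -0.041},
    {"x": -22.5, "y": -27.5, "z": -0.6, "rz": -0.041},
    {"x": -21.5, "y": -28.5, "z": -0.6, "rz": -0.041},
  ],
  grip=1,
)

```text
schema error: expected keys x, y, z, rx, ry, rz
```

move_arm(
  plan=[
    {"x": -20.5, "y": -29.5, "z": -0.6, "rz": -0.041},
    {"x": -19, "y": -30, "z": -0.6, "rz": -0.041},
    {"x": -18, "y": -31, "z": -0.6, "rz": -0.041},
    {"x": -16.5, "y": -31.5, "z": -0.6, "rz": -0.041},
    {"x": -15.5, "y": -32.5, "z": -0.6, "rz": -0.041},
    {"x": -14, "y": -33, "z": -0.6, "rz": -0.041},
    {"x": -12.5, "y": -33.5, "z": -0.6, "rz": -0.041},
    {"x": -11, "y": -34, "z": -0.6, "rz": -0.041},
    {"z": 0},
  ],
)

```text
schema error: expected keys x, y, z, rx, ry, rz
```

```bash
cat > d.py <<'E'
from h import *
s=state(); print(s["time_s"],s["ee_pos"],s["ee_rot"])
f=grab_frame("wrist"); save(f,"w1")
R=cv2.Rodrigues(np.array(f["rvec"],float))[0]; print("cam",(-R.T@np.array(f["tvec"]).ravel()).round(),R[2].round(2))
for n,z in [("door_hinge",70),("door_handle",103),("tray_grip",97),("cabinet",0),("ball_center",85),("tray_pocket",74)]:
    for l in landmark_of("wrist",n)[:2]: print(n,round(l["p"],2),np.round(l["point"]),w(f,l["point"],z=z).round(1))
E
python3 d.py
```

```text
1.45 [248.46045855 518.56548861 213.97626253] [1.79995834e+02 1.31865010e-03 1.54400340e+02]
cam [174. 554. 384.] [ 0.26 -0.13 -0.96]
```

move_arm(
  plan=[
    {"x": -29.5, "y": -20, "z": -0.6, "rx": 0, "ry": 0, "rz": -0.041},
    {"x": -28.5, "y": -21.5, "z": -0.6, "rx": 0, "ry": 0, "rz": -0.041},
    {"x": -28, "y": -22.5, "z": -0.6, "rx": 0, "ry": 0, "rz": -0.041},
    {"x": -27, "y": -23.5, "z": -0.6, "rx": 0, "ry": 0, "rz": -0.041},
    {"x": -26, "y": -24.5, "z": -0.6, "rx": 0, "ry": 0, "rz": -0.041},
    {"x": -25, "y": -25.5, "z": -0.6, "rx": 0, "ry": 0, "rz": -0.041},
    {"x": -24, "y": -26.5, "z": -0.6, "rx": 0, "ry": 0, "rz": -0.041},
    {"x": -22.5, "y": -27.5, "z": -0.6, "rx": 0, "ry": 0, "rz": -0.041},
    {"x": -21.5, "y": -28.5, "z": -0.6, "rx": 0, "ry": 0, "rz": -0.041},
  ],
  grip=1,
)

```text
time_s: 2.7
ee_pos: [411.3, 239.8, 219.6]
ee_rot: [180.0, 0.0, 175.6]
force: [0.3, -0.1, -0.2]
gripper_width: 91.3
gripper_force: 0.0
```

move_arm(
  plan=[
    {"x": -20.5, "y": -29.5, "z": -0.6, "rx": 0, "ry": 0, "rz": -0.041},
    {"x": -19, "y": -30, "z": -0.6, "rx": 0, "ry": 0, "rz": -0.041},
    {"x": -18, "y": -31, "z": -0.6, "rx": 0, "ry": 0, "rz": -0.041},
    {"x": -16.5, "y": -31.5, "z": -0.6, "rx": 0, "ry": 0, "rz": -0.041},
    {"x": -15.5, "y": -32.5, "z": -0.6, "rx": 0, "ry": 0, "rz": -0.041},
    {"x": -14, "y": -33, "z": -0.6, "rx": 0, "ry": 0, "rz": -0.041},
    {"x": -12.5, "y": -33.5, "z": -0.6, "rx": 0, "ry": 0, "rz": -0.041},
    {"x": -11, "y": -34, "z": -0.6, "rx": 0, "ry": 0, "rz": -0.041},
    {"x": 0, "y": 0, "z": 0, "rx": 0, "ry": 0, "rz": 0},
  ],
)

```text
time_s: 3.6
ee_pos: [556.8, -9.6, 223.9]
ee_rot: [-179.9, 0.1, -165.9]
force: [-0.6, 0.1, -1.2]
gripper_width: 91.3
gripper_force: 0.0
```

```bash
python3 d.py
```

```text
3.6 [556.76541548  -9.56952585 223.91047297] [-1.79899978e+02  5.48416495e-02 -1.65863082e+02]
cam [477. -29. 394.] [ 0.28  0.07 -0.96]
door_hinge 0.74 [262. 111.] [484.8 -73.4  70. ]
door_handle 0.76 [325. 235.] [557.3  -7.  103. ]
```

View pics/w1.png

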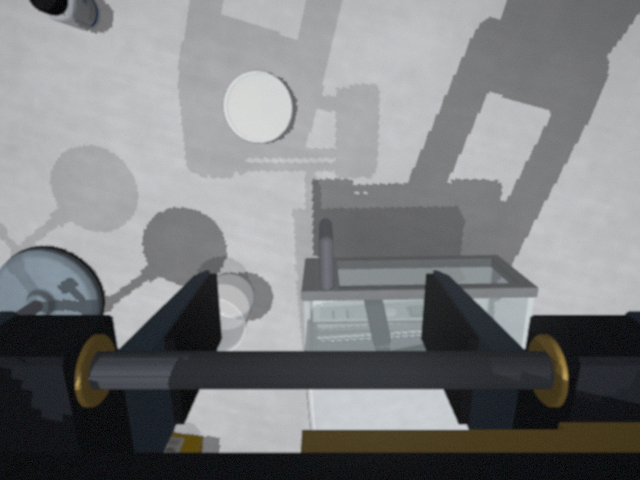

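The wrist view shows the bar handle from (325,222) to (327,290), between the open fingers at (205,330) and (440,330). The door's front edge is parallel to the finger line, so I descend now.

move_arm(
  plan=[
    {"x": 0, "y": 2.7, "z": 15, "rx": 0, "ry": 0, "rz": 0},
    {"x": 0, "y": 0, "z": 25, "rx": 0, "ry": 0, "rz": 0},
    {"x": 0, "y": 0, "z": 25, "rx": 0, "ry": 0, "rz": 0},
    {"x": 0, "y": 0, "z": 25, "rx": 0, "ry": 0, "rz": 0},
    {"x": 0, "y": 0, "z": 25, "rx": 0, "ry": 0, "rz": 0},
    {"x": 0, "y": 0, "z": 15, "rx": 0, "ry": 0, "rz": 0},
    {"x": 0, "y": 0, "z": 8, "rx": 0, "ry": 0, "rz": 0},
    {"x": 0, "y": 0, "z": 0, "rx": 0, "ry": 0, "rz": 0},
  ],
)

```text
time_s: 4.75
ee_pos: [553.5, -3.0, 85.5]
ee_rot: [180.0, -0.1, -165.6]
force: [-0.3, -0.4, 0.2]
gripper_width: 91.1
gripper_force: 0.0
```

move_arm(
  plan=[
    {"x": 0, "y": 0, "z": 0, "rx": 0, "ry": 0, "rz": 0},
    {"x": 0, "y": 0, "z": 0, "rx": 0, "ry": 0, "rz": 0},
    {"x": 0, "y": 0, "z": 0, "rx": 0, "ry": 0, "rz": 0},
    {"x": 0, "y": 0, "z": 0, "rx": 0, "ry": 0, "rz": 0},
    {"x": 0, "y": 0, "z": 0, "rx": 0, "ry": 0, "rz": 0},
    {"x": 0, "y": 0, "z": 0, "rx": 0, "ry": 0, "rz": 0},
  ],
  grip=0,
  squeeze=12,
)

```text
time_s: 5.35
ee_pos: [554.2, -3.6, 86.3]
ee_rot: [180.0, 0.0, -165.7]
force: [0.2, 0.6, -0.8]
gripper_width: 46.0
gripper_force: 0.0
```

move_arm(
  plan=[
    {"x": 0, "y": 0, "z": 0, "rx": 0, "ry": 0, "rz": 0},
    {"x": 0, "y": 0, "z": 0, "rx": 0, "ry": 0, "rz": 0},
    {"x": 0, "y": 0, "z": 0, "rx": 0, "ry": 0, "rz": 0},
    {"x": 0, "y": 0, "z": 0, "rx": 0, "ry": 0, "rz": 0},
    {"x": 0, "y": 0, "z": 0, "rx": 0, "ry": 0, "rz": 0},
    {"x": 0, "y": 0, "z": 0, "rx": 0, "ry": 0, "rz": 0},
  ],
)

```text
time_s: 5.95
ee_pos: [552.9, -6.3, 86.1]
ee_rot: [-179.8, -0.2, -165.6]
force: [-2.9, -9.6, 2.4]
gripper_width: 9.5
gripper_force: 12.0
```

```bash
cat > e.py <<'E'
from h import *
s=state(); print(s["time_s"],s["ee_pos"],s["ee_rot"],s["gripper_width"],s["gripper_force"],s["force"])
H=np.array([611,152.]); p=np.array(s["ee_pos"]); r=p[:2]-H; rad=np.linalg.norm(r); a0=np.arctan2(r[1],r[0]); psi0=s["ee_rot"][2]
print("radius",rad,"closed dir", np.degrees(a0), "door angle rel yaw18", 18-(np.degrees(a0)-np.degrees(np.arctan2(-142,-96))))
W=[]
for k in range(1,20):
    d=np.radians(5*k); a=a0-d; W.append((*(H+rad*np.array([np.cos(a),np.sin(a)])),p[2],psi0-5*k,1))
plan(W)
E
python3 e.py
```

```text
5.95 [552.91210311  -6.33365863  86.07054969] [-179.77222187   -0.21896681 -165.59175725] 9.452366292834705 11.998364254832268 [-2.85250454 -9.58970619  2.43869607]
radius 168.65275337499452 closed dir -110.14658100822818 door angle rel yaw18 4.085672191420315
from [552.9  -6.3  86.1] [-179.8   -0.2 -165.6]
x 11.7 y 8.9 z 0.0 rx -0.004 ry -0.004 rz 0.087
--
x 11.7 y 8.9 z 0.0 rx 0.000 ry -0.000 rz 0.087
--
x 11.7 y 8.9 z 0.0 rx -0.000 ry -0.000 rz 0.087
--
x 11.7 y 8.9 z 0.0 rx 0.000 ry -0.000 rz 0.087
--
x 11.7 y 8.9 z 0.0 rx 0.000 ry -0.000 rz 0.087
--
x 11.7 y 8.9 z 0.0 rx 0.000 ry -0.000 rz 0.087
--
x 11.7 y 8.9 z 0.0 rx -0.000 ry -0.000 rz 0.087
--
x 11.7 y 8.9 z 0.0 rx 0.000 ry -0.000 rz 0.087
--
x 11.7 y 8.9 z 0.0 rx 0.000 ry -0.000 rz 0.087
--
x 11.7 y 8.9 z 0.0 rx 0.000 ry -0.000 rz 0.087
--
x 11.7 y 8.9 z 0.0 rx 0.000 ry -0.000 rz 0.087
--
x 11.7 y 8.9 z 0.0 rx -0.000 ry -0.000 rz 0.087
--
x 11.7 y 8.9 z 0.0 rx 0.000 ry -0.000 rz 0.087
--
x 11.7 y 8.9 z 0.0 rx 0.000 ry -0.000 rz 0.087
--
x 11.7 y 8.9 z 0.0 rx 0.000 ry -0.000 rz 0.087
--
x 11.7 y 8.9 z 0.0 rx 0.000 ry -0.000 rz 0.087
--
x 11.7 y 8.9 z 0.0 rx -0.000 ry -0.000 rz 0.087
--
x 11.7 y 8.9 z 0.0 rx 0.000 ry -0.000 rz 0.087
--
x 11.7 y 8.9 z 0.0 rx 0.000 ry -0.000 rz 0.087
--
```

Bar gripped (width 9.5 mm). The door sits at about 4°, so I swing it in a constant arc.

move_arm(
  plan=[
    {"x": 4, "y": 3, "z": 0, "rx": 0, "ry": 0, "rz": 0.03},
    {"x": 8, "y": 6, "z": 0, "rx": 0, "ry": 0, "rz": 0.06},
    {"x": 8, "y": 6, "z": 0, "rx": 0, "ry": 0, "rz": 0.06},
    {"x": 8, "y": 6, "z": 0, "rx": 0, "ry": 0, "rz": 0.06},
    {"x": 8, "y": 6, "z": 0, "rx": 0, "ry": 0, "rz": 0.06},
    {"x": 8, "y": 6, "z": 0, "rx": 0, "ry": 0, "rz": 0.06},
  ],
)

```text
time_s: 6.55
ee_pos: [503.5, 21.3, 86.0]
ee_rot: [-179.7, -0.3, 175.4]
force: [-6.1, -10.4, 5.9]
gripper_width: 9.4
gripper_force: 12.0
```

move_arm(
  plan=[
    {"x": 8, "y": 6, "z": 0, "rx": 0, "ry": 0, "rz": 0.06},
    {"x": 8, "y": 6, "z": 0, "rx": 0, "ry": 0, "rz": 0.06},
    {"x": 8, "y": 6, "z": 0, "rx": 0, "ry": 0, "rz": 0.06},
    {"x": 8, "y": 6, "z": 0, "rx": 0, "ry": 0, "rz": 0.06},
    {"x": 8, "y": 6, "z": 0, "rx": 0, "ry": 0, "rz": 0.06},
    {"x": 8, "y": 6, "z": 0, "rx": 0, "ry": 0, "rz": 0.06},
    {"x": 8, "y": 6, "z": 0, "rx": 0, "ry": 0, "rz": 0.06},
    {"x": 8, "y": 6, "z": 0, "rx": 0, "ry": 0, "rz": 0.06},
  ],
)

```text
time_s: 7.35
ee_pos: [453.7, 85.9, 85.9]
ee_rot: [-179.4, -0.5, 147.8]
force: [-13.5, -6.7, 11.6]
gripper_width: 9.8
gripper_force: 12.0
```

move_arm(
  plan=[
    {"x": 8, "y": 6, "z": 0, "rx": 0, "ry": 0, "rz": 0.06},
    {"x": 8, "y": 6, "z": 0, "rx": 0, "ry": 0, "rz": 0.06},
    {"x": 8, "y": 6, "z": 0, "rx": 0, "ry": 0, "rz": 0.06},
    {"x": 8, "y": 6, "z": 0, "rx": 0, "ry": 0, "rz": 0.06},
    {"x": 8, "y": 6, "z": 0, "rx": 0, "ry": 0, "rz": 0.06},
    {"x": 8, "y": 6, "z": 0, "rx": 0, "ry": 0, "rz": 0.06},
    {"x": 0, "y": 0, "z": 0, "rx": 0, "ry": 0, "rz": 0},
  ],
)

```text
time_s: 8.05
ee_pos: [439.3, 145.6, 85.8]
ee_rot: [-179.2, -0.4, 127.2]
force: [-18.2, -1.9, 15.3]
gripper_width: 9.8
gripper_force: 12.0
```

move_arm(
  plan=[
    {"x": 9, "y": 4.8, "z": -0.7, "rx": 0, "ry": 0, "rz": 0.06},
    {"x": 8.9, "y": 4.8, "z": -0.7, "rx": 0, "ry": 0, "rz": 0.06},
    {"x": 8, "y": 6, "z": 0, "rx": 0, "ry": 0, "rz": 0.06},
    {"x": 8, "y": 6, "z": 0, "rx": 0, "ry": 0, "rz": 0.06},
    {"x": 8, "y": 6, "z": 0, "rx": 0, "ry": 0, "rz": 0.06},
    {"x": 8, "y": 6, "z": 0, "rx": 0, "ry": 0, "rz": 0.06},
    {"x": 8, "y": 6, "z": 0, "rx": 0, "ry": 0, "rz": 0.06},
    {"x": 0, "y": 0, "z": 0, "rx": 0, "ry": 0, "rz": 0},
  ],
)

```text
time_s: 8.85
ee_pos: [450.1, 215.6, 86.0]
ee_rot: [-179.3, -0.2, 103.1]
force: [-12.8, 4.8, 1.2]
gripper_width: 9.9
gripper_force: 12.0
```

move_arm(
  plan=[
    {"x": 8, "y": 6, "z": 0, "rx": 0, "ry": 0, "rz": 0.06},
    {"x": 6, "y": 4, "z": 0, "rx": 0, "ry": 0, "rz": 0.04},
    {"x": 0, "y": 0, "z": 0, "rx": 0, "ry": 0, "rz": 0},
    {"x": 0, "y": 0, "z": 0, "rx": 0, "ry": 0, "rz": 0},
  ],
)

```text
time_s: 9.25
ee_pos: [456.9, 231.2, 86.1]
ee_rot: [-179.3, -0.1, 97.4]
force: [-12.7, 5.5, 1.0]
gripper_width: 9.7
gripper_force: 12.0
```

move_arm(
  plan=[
    {"x": 0, "y": 0, "z": 0, "rx": 0, "ry": 0, "rz": 0},
    {"x": 0, "y": 0, "z": 0, "rx": 0, "ry": 0, "rz": 0},
    {"x": 0, "y": 0, "z": 0, "rx": 0, "ry": 0, "rz": 0},
    {"x": 0, "y": 0, "z": 0, "rx": 0, "ry": 0, "rz": 0},
    {"x": 0, "y": 0, "z": 0, "rx": 0, "ry": 0, "rz": 0},
  ],
  grip=0.5,
)

```text
time_s: 9.75
ee_pos: [463.1, 230.4, 87.8]
ee_rot: [180.0, -0.0, 97.5]
force: [0.4, 0.0, -0.4]
gripper_width: 44.5
gripper_force: 0.0
```

move_arm(
  plan=[
    {"x": 0, "y": 0, "z": -10, "rx": 0, "ry": 0, "rz": 0},
    {"x": 0, "y": 0, "z": -20, "rx": 0, "ry": 0, "rz": 0},
    {"x": 0, "y": 0, "z": -30, "rx": 0, "ry": 0, "rz": 0},
    {"x": 0, "y": 0, "z": -30, "rx": 0, "ry": 0, "rz": 0},
    {"x": 0, "y": 0, "z": -30, "rx": 0, "ry": 0, "rz": 0},
    {"x": 0, "y": 0, "z": -20, "rx": 0, "ry": 0, "rz": 0},
    {"x": 0, "y": 0, "z": 0, "rx": 0, "ry": 0, "rz": 0},
  ],
)

```text
time_s: 10.45
ee_pos: [464.4, 231.2, 231.4]
ee_rot: [179.6, -0.1, 97.5]
force: [0.1, 0.5, -0.1]
gripper_width: 45.2
gripper_force: 0.0
```

```bash
cat > f.py <<'E'
from h import *
import sys
print(state()["time_s"])
for c in ["top","side"]:
    f=grab_frame(c); save(f,c+sys.argv[1])
    for n,z in [("door_handle",103),("tray",70),("tray_grip",97),("tray_pocket",74),("ball_center",85),("door_hinge",70),("lens",230)]:
        for l in landmark_of(c,n)[:2]:
            u=l["point"]; d=f["z_map"][min(479,max(0,int(u[1]))),min(639,max(0,int(u[0])))]
            print(c,n,round(l["p"],2),np.round(u),"plane",w(f,u,z=z).round(1),"depth",w(f,u,depth=d).round() if d>0 else None)
f=grab_frame("top"); m=masks_of("top","tray_grip")
for x in m[:1]: print(x["p"],x["box"])
plan([(515,62,190,198,14)])
E
python3 f.py 1
```

```text
10.45
top door_handle 0.63 [191. 311.] plane [453.3 228.1 103. ] depth [452. 225. 115.]
top tray_grip 0.64 [284. 235.] plane [611.6  45.6  97. ] depth [608.  45. 115.]
top door_hinge 0.83 [234. 238.] plane [608.3 153.6  70. ] depth [608. 153.  73.]
top lens 0.97 [410. 206.] plane [ 638.9 -191.7  230. ] depth [ 637. -190.  238.]
side door_handle 0.97 [226. 239.] plane [454.6 233.3 103. ] depth [452. 227. 107.]
side tray 0.56 [344. 242.] plane [710.9 114.7  70. ] depth [706. 107.  75.]
side tray_grip 0.72 [325. 259.] plane [605.   35.9  97. ] depth [606.  38.  96.]
side tray_grip 0.38 [411. 242.] plane [813.8  -8.3  97. ] depth [ 633. -191.  234.]
side tray_pocket 0.82 [350. 241.] plane [720.6 106.3  74. ] depth [659.  20. 132.]
side door_hinge 0.79 [298. 245.] plane [608.7 164.8  70. ] depth [605. 158.  74.]
side door_hinge 0.64 [410. 243.] plane [842.9  23.1  70. ] depth [ 629. -193.  234.]
side lens 0.56 [409. 237.] plane [ 647.4 -171.1  230. ] depth [ 643. -176.  233.]
0.75 [282.0, 231.8, 17.7, 20.9]
from [462.7 230.4 227.6] [180.   -0.   97.5]
x -12.4 y 2.1 z 2.7 rx 0.000 ry 0.000 rz -0.125
x -12.6 y 0.6 z 2.7 rx 0.000 ry 0.000 rz -0.125
x -12.6 y -1.0 z 2.7 rx 0.000 ry 0.000 rz -0.125
x -12.3 y -2.6 z 2.7 rx 0.000 ry 0.000 rz -0.125
x -11.9 y -4.1 z 2.7 rx 0.000 ry 0.000 rz -0.125
x -11.3 y -5.5 z 2.7 rx 0.000 ry 0.000 rz -0.125
x -10.5 y -6.9 z 2.7 rx 0.000 ry 0.000 rz -0.125
x -9.6 y -8.2 z 2.7 rx 0.000 ry 0.000 rz -0.125
x -8.5 y -9.3 z 2.7 rx 0.000 ry 0.000 rz -0.125
x -7.3 y -10.3 z 2.7 rx 0.000 ry 0.000 rz -0.125
x -5.9 y -11.1 z 2.7 rx 0.000 ry 0.000 rz -0.125
x -4.5 y -11.8 z 2.7 rx 0.000 ry 0.000 rz -0.125
x -3.0 y -12.2 z 2.7 rx 0.000 ry 0.000 rz -0.125
x -1.4 y -12.5 z 2.7 rx 0.000 ry 0.000 rz -0.125
--
```

```bash
python3 -c "
import cv2,numpy as np
a=cv2.imread('pics/top1.png')[180:330,180:340]; b=cv2.imread('pics/side1.png')[180:330,220:420]
a=cv2.resize(a,None,fx=3.5,fy=3.5,interpolation=2)
b=cv2.resize(b,None,fx=3.5,fy=3.5,interpolation=2)
cv2.imwrite('pics/c1.png',cv2.resize(a,(0,0),fx=1,fy=1)); cv2.imwrite('pics/c2.png',b)"
```

```text
(no output)
```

View pics/c1.png

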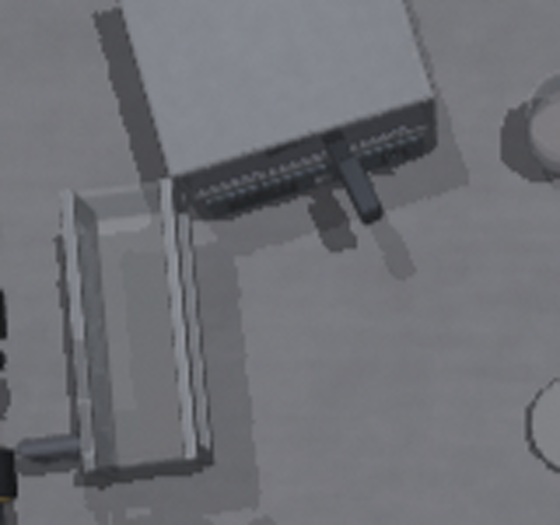

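View pics/c2.png

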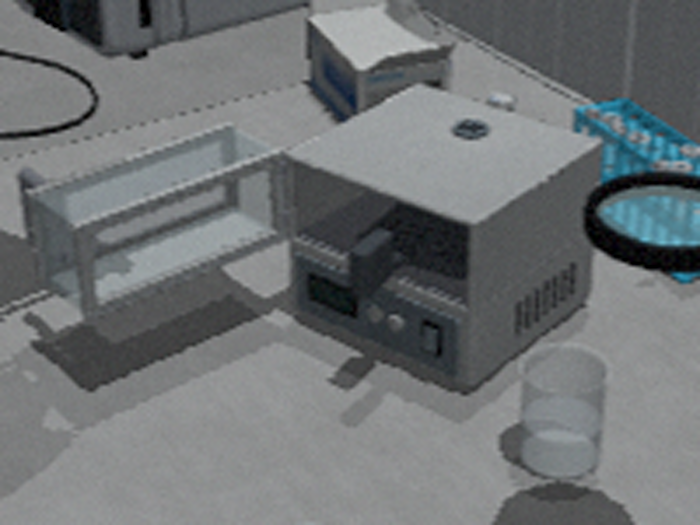

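The top crop shows the door standing open at about 100° and the tray grip at crop (355,185). The grip's axis is tilted about 10° more than the cabinet's side, so the tray is yawed. The side crop confirms the grip at (370,260), with the beaker clear at (565,410).

```bash
cat > g.py <<'E'
from h import *
f=grab_frame("top"); m=masks_of("top","tray_grip")
if m:
    Q=cloud(f,m[0]["pixels"]); print(len(Q)); Q=Q[(Q[:,2]>104)&(Q[:,2]<122)]; r=cv2.minAreaRect(Q[:,:2].astype(np.float32)); print(len(Q),r,Q.mean(0)); print(cv2.fitLine(Q[:,:2].astype(np.float32),2,0,.01,.01).ravel())
plan([(607,43,205,206,15)])
E
python3 g.py
```

```text
134
98 ((612.4554443359375, 50.07917022705078), (35.235443115234375, 12.59887981414795), 29.85746192932129) [611.67193972  48.84438328 114.17816599]
[8.9959985e-01 4.3671519e-01 6.1167194e+02 4.8844383e+01]
from [462.7 230.4 227.6] [180.   -0.   97.5]
x -13.6 y 7.9 z 1.5 rx 0.000 ry 0.000 rz -0.126
x -14.5 y 6.1 z 1.5 rx 0.000 ry 0.000 rz -0.126
x -15.2 y 4.2 z 1.5 rx 0.000 ry 0.000 rz -0.126
x -15.6 y 2.3 z 1.5 rx 0.000 ry 0.000 rz -0.126
x -15.8 y 0.3 z 1.5 rx 0.000 ry 0.000 rz -0.126
x -15.7 y -1.7 z 1.5 rx 0.000 ry 0.000 rz -0.126
x -15.3 y -3.6 z 1.5 rx 0.000 ry 0.000 rz -0.126
x -14.8 y -5.5 z 1.5 rx 0.000 ry 0.000 rz -0.126
x -14.0 y -7.3 z 1.5 rx 0.000 ry 0.000 rz -0.126
x -12.9 y -9.0 z 1.5 rx 0.000 ry 0.000 rz -0.126
x -11.7 y -10.6 z 1.5 rx 0.000 ry 0.000 rz -0.126
x -10.2 y -12.0 z 1.5 rx 0.000 ry 0.000 rz -0.126
x -8.7 y -13.2 z 1.5 rx 0.000 ry 0.000 rz -0.126
x -6.9 y -14.2 z 1.5 rx 0.000 ry 0.000 rz -0.126
x -5.1 y -14.9 z 1.5 rx 0.000 ry 0.000 rz -0.126
--
```

move_arm(
  plan=[
    {"x": -13.6, "y": 7.9, "z": 0, "rx": 0, "ry": 0, "rz": -0.126},
    {"x": -14.5, "y": 6.1, "z": 0, "rx": 0, "ry": 0, "rz": -0.126},
    {"x": -15.2, "y": 4.2, "z": 0, "rx": 0, "ry": 0, "rz": -0.126},
    {"x": -15.6, "y": 2.3, "z": 2, "rx": 0, "ry": 0, "rz": -0.126},
    {"x": -15.8, "y": 0.3, "z": 2, "rx": 0, "ry": 0, "rz": -0.126},
    {"x": -15.7, "y": -1.7, "z": 2, "rx": 0, "ry": 0, "rz": -0.126},
    {"x": -15.3, "y": -3.6, "z": 2, "rx": 0, "ry": 0, "rz": -0.126},
    {"x": -14.8, "y": -5.5, "z": 2, "rx": 0, "ry": 0, "rz": -0.126},
    {"x": -14, "y": -7.3, "z": 2, "rx": 0, "ry": 0, "rz": -0.126},
  ],
  grip=1,
)

```text
time_s: 12.35
ee_pos: [549.5, 117.4, 215.5]
ee_rot: [180.0, 0.0, 162.8]
force: [-0.9, 0.5, 0.1]
gripper_width: 91.2
gripper_force: 0.0
```

move_arm(
  plan=[
    {"x": -13, "y": -9, "z": 2, "rx": 0, "ry": 0, "rz": -0.126},
    {"x": -11.7, "y": -10.6, "z": 2, "rx": 0, "ry": 0, "rz": -0.126},
    {"x": -10.2, "y": -12, "z": 2, "rx": 0, "ry": 0, "rz": -0.126},
    {"x": -8.7, "y": -13.2, "z": 2, "rx": 0, "ry": 0, "rz": -0.126},
    {"x": -7, "y": -14.2, "z": 2, "rx": 0, "ry": 0, "rz": -0.126},
    {"x": -5, "y": -15, "z": 2, "rx": 0, "ry": 0, "rz": -0.126},
    {"x": 0, "y": 0, "z": 0, "rx": 0, "ry": 0, "rz": 0},
    {"x": 0, "y": 0, "z": 0, "rx": 0, "ry": 0, "rz": 0},
  ],
)

```text
time_s: 13.15
ee_pos: [606.5, 42.8, 203.3]
ee_rot: [180.0, -0.0, -154.4]
force: [-0.4, -0.0, -0.1]
gripper_width: 91.3
gripper_force: 0.0
```

```bash
cat > g2.py <<'E'
from h import *
s=state(); print(s["time_s"],s["ee_pos"],s["ee_rot"])
f=grab_frame("wrist"); save(f,"w2")
for l in landmark_of("wrist","tray_grip")[:2]: print(l["p"],l["point"],w(f,l["point"],z=97).round(1))
for m in masks_of("wrist","tray_grip")[:1]:
    Q=cloud(f,m["pixels"]); print(len(Q),m["box"]); Q=Q[(Q[:,2]>107)&(Q[:,2]<121)]
    print(len(Q),cv2.minAreaRect(Q[:,:2].astype(np.float32)),Q.mean(0), cv2.fitLine(Q[:,:2].astype(np.float32),2,0,.01,.01).ravel())
E
python3 g2.py
```

```text
13.15 [606.47486458  42.83282803 203.3490328 ] [ 1.79951242e+02 -2.81626254e-02 -1.54391442e+02]
0.84 [323.9, 251.8] [613.6  48.4  97. ]
3103 [327.0, 271.0, 101.4, 101.7]
1065 ((613.28466796875, 48.943511962890625), (36.173301696777344, 13.45105266571045), 26.075435638427734) [611.89052863  48.39186147 113.03035215] [8.9266980e-01 4.5071125e-01 6.1189050e+02 4.8391861e+01]
```

View pics/w2.png

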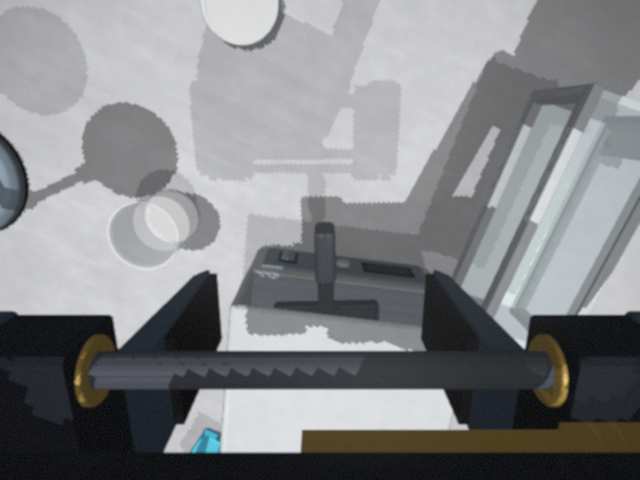

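The wrist view shows the grip at (325,250), parallel to the finger direction and midway between the fingers. The measured centre is (613,49), yaw 26°. The door stands clear at right (540,200) and the beaker at left (150,225). I descend with correction (-8.4, +2.7) in the tool frame.

move_arm(
  plan=[
    {"x": -4.4, "y": 1.4, "z": 10, "rx": 0, "ry": 0, "rz": -0.005},
    {"x": -4, "y": 1.3, "z": 20, "rx": 0, "ry": 0, "rz": 0},
    {"x": 0, "y": 0, "z": 22, "rx": 0, "ry": 0, "rz": 0},
    {"x": 0, "y": 0, "z": 22, "rx": 0, "ry": 0, "rz": 0},
    {"x": 0, "y": 0, "z": 20, "rx": 0, "ry": 0, "rz": 0},
    {"x": 0, "y": 0, "z": 15, "rx": 0, "ry": 0, "rz": 0},
    {"x": 0, "y": 0, "z": 9, "rx": 0, "ry": 0, "rz": 0},
    {"x": 0, "y": 0, "z": 5, "rx": 0, "ry": 0, "rz": 0},
    {"x": 0, "y": 0, "z": 0, "rx": 0, "ry": 0, "rz": 0},
    {"x": 0, "y": 0, "z": 0, "rx": 0, "ry": 0, "rz": 0},
  ],
)

```text
time_s: 14.3
ee_pos: [613.7, 48.9, 81.2]
ee_rot: [-180.0, 0.1, -153.9]
force: [-0.3, -0.8, 1.0]
gripper_width: 91.2
gripper_force: 0.0
```

move_arm(
  plan=[
    {"x": 0, "y": 0, "z": 0, "rx": 0, "ry": 0, "rz": 0},
    {"x": 0, "y": 0, "z": 0, "rx": 0, "ry": 0, "rz": 0},
    {"x": 0, "y": 0, "z": 0, "rx": 0, "ry": 0, "rz": 0},
    {"x": 0, "y": 0, "z": 0, "rx": 0, "ry": 0, "rz": 0},
    {"x": 0, "y": 0, "z": 0, "rx": 0, "ry": 0, "rz": 0},
    {"x": 0, "y": 0, "z": 0, "rx": 0, "ry": 0, "rz": 0},
    {"x": 0, "y": 0, "z": 0, "rx": 0, "ry": 0, "rz": 0},
  ],
  grip=0.3,
  squeeze=8,
)

```text
time_s: 15.0
ee_pos: [613.2, 48.8, 80.6]
ee_rot: [180.0, 0.0, -153.9]
force: [0.3, -0.2, -0.8]
gripper_width: 38.2
gripper_force: 0.0
```

move_arm(
  plan=[
    {"x": 0, "y": 0, "z": 0, "rx": 0, "ry": 0, "rz": 0},
    {"x": 0, "y": 0, "z": 0, "rx": 0, "ry": 0, "rz": 0},
    {"x": 0, "y": 0, "z": 0, "rx": 0, "ry": 0, "rz": 0},
    {"x": 0, "y": 0, "z": 0, "rx": 0, "ry": 0, "rz": 0},
  ],
  grip=0.17,
  squeeze=8,
)

```text
time_s: 15.4
ee_pos: [613.2, 48.8, 80.5]
ee_rot: [180.0, 0.0, -153.9]
force: [-0.2, -0.0, 0.5]
gripper_width: 15.3
gripper_force: 0.0
```

move_arm(
  plan=[
    {"x": 0, "y": 0, "z": 0, "rx": 0, "ry": 0, "rz": 0},
    {"x": 0, "y": 0, "z": 0, "rx": 0, "ry": 0, "rz": 0},
    {"x": 0, "y": 0, "z": 0, "rx": 0, "ry": 0, "rz": 0},
    {"x": 0, "y": 0, "z": 0, "rx": 0, "ry": 0, "rz": 0},
  ],
  grip=0,
  squeeze=10,
)

```text
time_s: 15.8
ee_pos: [613.2, 48.8, 80.6]
ee_rot: [180.0, 0.0, -153.9]
force: [0.1, -0.0, -0.1]
gripper_width: 14.1
gripper_force: 10.0
```

move_arm(
  plan=[
    {"x": 0, "y": 0, "z": 0, "rx": 0, "ry": 0, "rz": 0},
    {"x": 0, "y": 0, "z": 0, "rx": 0, "ry": 0, "rz": 0},
    {"x": 0, "y": 0, "z": 0, "rx": 0, "ry": 0, "rz": 0},
  ],
  squeeze=40,
)

```text
time_s: 16.1
ee_pos: [613.2, 48.8, 80.6]
ee_rot: [180.0, 0.0, -153.9]
force: [0.4, 0.7, -1.0]
gripper_width: 13.8
gripper_force: 40.0
```

Grip seated at 14 mm wide and 40 N. I lift slightly, then draw the tray out along its own axis with gentle ramps.

move_arm(
  plan=[
    {"x": 0, "y": 0, "z": -1, "rx": 0, "ry": 0, "rz": 0},
    {"x": 0, "y": 0, "z": -2, "rx": 0, "ry": 0, "rz": 0},
    {"x": 0, "y": 0, "z": -2, "rx": 0, "ry": 0, "rz": 0},
    {"x": 0, "y": 0, "z": -1, "rx": 0, "ry": 0, "rz": 0},
    {"x": 0, "y": 0, "z": 0, "rx": 0, "ry": 0, "rz": 0},
    {"x": 0, "y": 0, "z": 0, "rx": 0, "ry": 0, "rz": 0},
  ],
)

```text
time_s: 16.7
ee_pos: [613.1, 48.8, 86.6]
ee_rot: [180.0, 0.0, -153.9]
force: [-0.2, 0.6, -1.9]
gripper_width: 13.8
gripper_force: 40.0
```

```bash
cat > k.py <<'E'
from h import *
import sys
s=state(); print(s["time_s"],s["ee_pos"],s["ee_rot"],s["force"],s["torque"],s["gripper_width"])
f=grab_frame("side"); save(f,"s"+sys.argv[1])
for n,z in [("tray_grip",103),("tray_pocket",80),("ball_center",91)]:
    for l in landmark_of("side",n)[:1]: print(n,round(l["p"],2),np.round(l["point"]),w(f,l["point"],z=z).round(1))
E
python3 k.py 3
```

```text
16.7 [613.12341961  48.80014345  86.56881962] [ 1.79994665e+02  2.26744668e-03 -1.53917728e+02] [-0.16202838  0.58193249 -1.93968716] [-0.08726711  0.1417419   0.03711592] 13.763073728469038
tray_grip 0.68 [325. 252.] [616.7  53.9 103. ]
tray_pocket 0.64 [351. 239.] [725.  105.6  80. ]
```

move_arm(
  plan=[
    {"x": 2, "y": 0, "z": 0, "rx": 0, "ry": 0, "rz": 0},
    {"x": 5, "y": 0, "z": 0, "rx": 0, "ry": 0, "rz": 0},
    {"x": 8, "y": 0, "z": 0, "rx": 0, "ry": 0, "rz": 0},
    {"x": 10, "y": 0, "z": 0, "rx": 0, "ry": 0, "rz": 0},
    {"x": 10, "y": 0, "z": 0, "rx": 0, "ry": 0, "rz": 0},
    {"x": 10, "y": 0, "z": 0, "rx": 0, "ry": 0, "rz": 0},
    {"x": 10, "y": 0, "z": 0, "rx": 0, "ry": 0, "rz": 0},
    {"x": 10, "y": 0, "z": 0, "rx": 0, "ry": 0, "rz": 0},
    {"x": 10, "y": 0, "z": 0, "rx": 0, "ry": 0, "rz": 0},
    {"x": 10, "y": 0, "z": 0, "rx": 0, "ry": 0, "rz": 0},
  ],
)

```text
time_s: 17.9
ee_pos: [536.1, 11.0, 86.6]
ee_rot: [180.0, 0.0, -153.9]
force: [0.4, -0.3, -1.8]
gripper_width: 13.5
gripper_force: 40.0
```

move_arm(
  plan=[
    {"x": 10, "y": 0, "z": 0, "rx": 0, "ry": 0, "rz": 0},
    {"x": 10, "y": 0, "z": 0, "rx": 0, "ry": 0, "rz": 0},
    {"x": 10, "y": 0, "z": 0, "rx": 0, "ry": 0, "rz": 0},
    {"x": 10, "y": 0, "z": 0, "rx": 0, "ry": 0, "rz": 0},
    {"x": 10, "y": 0, "z": 0, "rx": 0, "ry": 0, "rz": 0},
    {"x": 8, "y": 0, "z": 0, "rx": 0, "ry": 0, "rz": 0},
    {"x": 5, "y": 0, "z": 0, "rx": 0, "ry": 0, "rz": 0},
    {"x": 2, "y": 0, "z": 0, "rx": 0, "ry": 0, "rz": 0},
    {"x": 0, "y": 0, "z": 0, "rx": 0, "ry": 0, "rz": 0},
    {"x": 0, "y": 0, "z": 0, "rx": 0, "ry": 0, "rz": 0},
  ],
)

```text
time_s: 18.9
ee_pos: [478.9, -17.1, 86.6]
ee_rot: [-180.0, 0.0, -153.9]
force: [0.9, 0.0, -1.5]
gripper_width: 14.1
gripper_force: 40.0
```

```bash
cat > k2.py <<'E'
from h import *
import sys
s=state(); p=np.array(s["ee_pos"]); print(s["time_s"],p.round(1),np.round(s["ee_rot"],2),np.round(s["force"],1),s["gripper_width"])
zg=p[2]+18.8  # grasp z; grip centre about 1.5 below
for c in ["side","top"]:
    f=grab_frame(c); save(f,c+sys.argv[1])
    for n,z in [("tray_grip",zg-2),("tray_pocket",zg-25),("ball_center",zg-14),("lens",230),("beaker",0),("petri",0),("vial",0)]:
        for l in landmark_of(c,n)[:1]: print(c,n,round(l["p"],2),np.round(l["point"]),w(f,l["point"],z=z).round(1))
    for m in masks_of(c,"lens")[:1]:
        Q=cloud(f,m["pixels"]); print("lensmask",m["p"],m["box"],len(Q),Q.mean(0).round(1),Q.min(0).round(),Q.max(0).round()) if len(Q) else 0
    for m in masks_of(c,"tray")[:1]:
        Q=cloud(f,m["pixels"]); Q=Q[(Q[:,2]>zg-32)&(Q[:,2]<zg-8)]
        r=cv2.minAreaRect(Q[:,:2].astype(np.float32)); A=np.c_[Q[:,:2]-Q[:,:2].mean(0),np.ones(len(Q))]; print("tray",m["p"],len(Q),r,np.linalg.lstsq(A,Q[:,2],rcond=None)[0].round(3))
E
python3 k2.py 4
```

```text
18.9 [478.9 -17.1  86.6] [-1.7999e+02  4.0000e-02 -1.5391e+02] [ 0.9  0.  -1.5] 14.057875024694443
side tray_grip 0.92 [284. 287.] [475.5 -18.6 103.4]
side tray_pocket 0.84 [320. 266.] [595.1  41.2  80.4]
side lens 0.7 [411. 242.] [ 637.6 -186.3  230. ]
side beaker 0.63 [380. 310.] [673.3 -77.5   0. ]
side petri 0.66 [307. 345.] [485.2 -83.6   0. ]
side vial 0.96 [338. 408.] [ 452.  -243.8    0. ]
lensmask 0.65 [380.5, 298.5, 23.8, 40.0] 918 [666.8 -80.   40.5] [ 644. -103.   -2.] [768.  30.  70.]
tray 0.87 622 ((539.4812622070312, 10.98138427734375), (171.2835693359375, 81.28045654296875), 27.189170837402344) [-3.7000e-02  1.1000e-02  8.4166e+01]
top tray_pocket 0.73 [288. 250.] [583.   36.8  80.4]
top ball_center 0.59 [290. 249.] [582.4  34.2  91.4]
top lens 0.96 [410. 208.] [ 636.2 -191.7  230. ]
top beaker 0.61 [342. 217.] [675.6 -78.4   0. ]
top petri 0.45 [346. 304.] [479.6 -88.8   0. ]
top vial 0.45 [419. 320.] [ 445.6 -249.     0. ]
lensmask 0.67 [422.0, 196.9, 67.3, 67.7] 2390 [ 662.7 -213.5  183.7] [ 595. -312.   -2.] [ 778. -146.  242.]
tray 0.81 596 ((591.094482421875, 38.0621452331543), (53.94025421142578, 81.77131652832031), 25.441333770751953) [3.7000e-02 1.1000e-02 8.3822e+01]
```

The tray is out and level; the pocket is at about (585,36), as predicted. Lift it to viewing height next.

move_arm(
  plan=[
    {"x": 0, "y": 0, "z": -3, "rx": 0, "ry": 0, "rz": 0},
    {"x": 0, "y": 0, "z": -6, "rx": 0, "ry": 0, "rz": 0},
    {"x": 0, "y": 0, "z": -9, "rx": 0, "ry": 0, "rz": 0},
    {"x": 0, "y": 0, "z": -10, "rx": 0, "ry": 0, "rz": 0},
    {"x": 0, "y": 0, "z": -11, "rx": 0, "ry": 0, "rz": 0},
    {"x": 0, "y": 0, "z": -11, "rx": 0, "ry": 0, "rz": 0},
    {"x": 0, "y": 0, "z": -10, "rx": 0, "ry": 0, "rz": 0},
    {"x": 0, "y": 0, "z": -9, "rx": 0, "ry": 0, "rz": 0},
    {"x": 0, "y": 0, "z": -6, "rx": 0, "ry": 0, "rz": 0},
    {"x": 0, "y": 0, "z": -2, "rx": 0, "ry": 0, "rz": 0},
  ],
)

```text
time_s: 20.9
ee_pos: [478.7, -17.2, 164.3]
ee_rot: [-180.0, 0.1, -153.9]
force: [-0.2, -0.6, -1.5]
gripper_width: 13.8
gripper_force: 40.0
```

```bash
cat > l.py <<'E'
from h import *
from scipy.optimize import least_squares
for c in ["top","side"]:
    f=grab_frame(c); R=cv2.Rodrigues(np.array(f["rvec"],float))[0]; t=np.array(f["tvec"]).ravel()
    g=f["img"].mean(2)
    # fit ring centre: dark ring (r 36-41 at z~236) against inner/outer surroundings
    a=np.radians(np.arange(0,360,3))
    def ring(cx,cy,r,z):
        X=np.c_[cx+r*np.cos(a),cy+r*np.sin(a),np.full(len(a),z)]@R.T+t
        u=(f["fx"]*X[:,0]/X[:,2]+f["cx"]).astype(np.float32); v=(f["fy"]*X[:,1]/X[:,2]+f["cy"]).astype(np.float32)
        return cv2.remap(g.astype(np.float32),u[None],v[None],1)[0]
    best=max(((np.median(ring(x,y,47,230)+ring(x,y,32,230)-2*ring(x,y,39,235)) ,x,y) for x in range(622,656) for y in range(-208,-172)))
    print(c,best)
print(state()["qpos"])
plan([(479.4,-18,163.6,206,1),(517.8,-190,163.6,180,20)])
E
python3 l.py
```

```text
top (np.float32(143.87125), 636, -187)
side (np.float32(130.30159), 631, -194)
[-3.43384272e+00  1.20221455e+01  1.06262637e+02  6.47630923e-03
  6.17065321e+01 -1.19516837e+02]
from [478.4 -17.2 163.7] [ 180.     0.  -153.9]
x -0.5 y -1.2 z 0.1 rx 0.000 ry 0.000 rz 0.001
--
x 2.0 y -8.6 z -0.0 rx -0.000 ry -0.000 rz 0.023
x 1.8 y -8.6 z -0.0 rx -0.000 ry -0.000 rz 0.023
x 1.7 y -8.7 z -0.0 rx -0.000 ry -0.000 rz 0.023
x 1.5 y -8.7 z -0.0 rx -0.000 ry -0.000 rz 0.023
x 1.3 y -8.7 z -0.0 rx -0.000 ry -0.000 rz 0.023
x 1.1 y -8.7 z -0.0 rx -0.000 ry -0.000 rz 0.023
x 0.9 y -8.8 z -0.0 rx -0.000 ry -0.000 rz 0.023
x 0.7 y -8.8 z -0.0 rx -0.000 ry -0.000 rz 0.023
x 0.5 y -8.8 z -0.0 rx -0.000 ry -0.000 rz 0.023
x 0.3 y -8.8 z -0.0 rx -0.000 ry -0.000 rz 0.023
x 0.1 y -8.8 z -0.0 rx -0.000 ry -0.000 rz 0.023
x -0.1 y -8.8 z -0.0 rx -0.000 ry -0.000 rz 0.023
x -0.3 y -8.8 z -0.0 rx -0.000 ry -0.000 rz 0.023
x -0.5 y -8.8 z -0.0 rx -0.000 ry -0.000 rz 0.023
x -0.7 y -8.8 z -0.0 rx -0.000 ry -0.000 rz 0.023
x -0.9 y -8.8 z -0.0 rx -0.000 ry -0.000 rz 0.023
x -1.1 y -8.7 z -0.0 rx -0.000 ry -0.000 rz 0.023
x -1.3 y -8.7 z -0.0 rx -0.000 ry -0.000 rz 0.023
x -1.5 y -8.7 z -0.0 rx -0.000 ry -0.000 rz 0.023
x -1.7 y -8.6 z -0.0 rx -0.000 ry -0.000 rz 0.023
--
```

move_arm(
  plan=[
    {"x": 0.5, "y": -4, "z": 0, "rx": 0, "ry": 0, "rz": 0.01},
    {"x": 1.4, "y": -7, "z": 0, "rx": 0, "ry": 0, "rz": 0.02},
    {"x": 1.9, "y": -8.6, "z": 0, "rx": 0, "ry": 0, "rz": 0.023},
    {"x": 1.7, "y": -8.7, "z": 0, "rx": 0, "ry": 0, "rz": 0.023},
    {"x": 1.5, "y": -8.7, "z": 0, "rx": 0, "ry": 0, "rz": 0.023},
    {"x": 1.3, "y": -8.7, "z": 0, "rx": 0, "ry": 0, "rz": 0.023},
    {"x": 1.1, "y": -8.7, "z": 0, "rx": 0, "ry": 0, "rz": 0.023},
    {"x": 0.9, "y": -8.8, "z": 0, "rx": 0, "ry": 0, "rz": 0.023},
    {"x": 0.7, "y": -8.8, "z": 0, "rx": 0, "ry": 0, "rz": 0.023},
    {"x": 0.5, "y": -8.8, "z": 0, "rx": 0, "ry": 0, "rz": 0.023},
  ],
)

```text
time_s: 22.0
ee_pos: [496.2, -97.7, 163.5]
ee_rot: [180.0, 0.0, -166.3]
force: [0.8, -0.7, -1.7]
gripper_width: 13.7
gripper_force: 40.0
```

move_arm(
  plan=[
    {"x": 0.3, "y": -8.8, "z": 0, "rx": 0, "ry": 0, "rz": 0.023},
    {"x": 0.1, "y": -8.8, "z": 0, "rx": 0, "ry": 0, "rz": 0.023},
    {"x": -0.1, "y": -8.8, "z": 0, "rx": 0, "ry": 0, "rz": 0.023},
    {"x": -0.3, "y": -8.8, "z": 0, "rx": 0, "ry": 0, "rz": 0.023},
    {"x": -0.5, "y": -8.8, "z": 0, "rx": 0, "ry": 0, "rz": 0.023},
    {"x": -0.7, "y": -8.8, "z": 0, "rx": 0, "ry": 0, "rz": 0.023},
    {"x": -0.9, "y": -8, "z": 0, "rx": 0, "ry": 0, "rz": 0.023},
    {"x": -1, "y": -6, "z": 0, "rx": 0, "ry": 0, "rz": 0.02},
    {"x": -1, "y": -4, "z": 0, "rx": 0, "ry": 0, "rz": 0.015},
    {"x": -1, "y": -2, "z": 0, "rx": 0, "ry": 0, "rz": 0.01},
  ],
)

```text
time_s: 23.0
ee_pos: [512.5, -168.6, 163.5]
ee_rot: [180.0, -0.0, -178.1]
force: [1.0, -0.5, -1.3]
gripper_width: 14.2
gripper_force: 40.0
```

```bash
python3 k2.py 5; python3 -c "
from h import *
plan([(516,-190,163.6,180,4)])"
```

```text
23.0 [ 512.5 -168.6  163.5] [ 179.99   -0.   -178.05] [ 1.  -0.5 -1.3] 14.163134798797284
side tray_grip 0.75 [341. 283.] [ 510.1 -163.   180.3]
side tray_pocket 0.7 [398. 275.] [ 631.3 -168.5  157.3]
side ball_center 0.47 [393. 265.] [ 631.9 -152.5  168.3]
side lens 0.56 [410. 243.] [ 634.6 -187.2  230. ]
side beaker 0.64 [307. 346.] [483.4 -88.9   0. ]
side petri 0.97 [308. 348.] [481.7 -93.5   0. ]
side vial 0.83 [335. 407.] [ 448.2 -239.4    0. ]
lensmask 0.92 [436.4, 299.8, 97.1, 144.0] 3701 [ 689.9 -239.1  107.3] [ 550. -306.   -2.] [1018.  141.  285.]
tray 0.86 1176 ((583.2919921875, -184.57215881347656), (169.4989776611328, 66.0447998046875), 10.352886199951172) [-2.70000e-02  2.20000e-02  1.60386e+02]
top tray_pocket 0.97 [389. 218.] [ 634.7 -162.7  157.3]
top ball_center 0.57 [388. 217.] [ 634.1 -159.6  168.3]
top lens 0.75 [410. 208.] [ 636.8 -191.9  230. ]
top beaker 0.82 [343. 217.] [675.4 -81.9   0. ]
top petri 0.95 [348. 300.] [488.7 -91.7   0. ]
top vial 0.72 [418. 322.] [ 441.5 -246.4    0. ]
lensmask 0.59 [423.1, 192.1, 69.7, 57.7] 1679 [ 684.9 -224.9  164.7] [ 551. -334.   -2.] [ 796. -129.  518.]
tray 0.66 752 ((611.6802368164062, -142.03053283691406), (100.9852294921875, 38.20514678955078), 2.3661725521087646) [-2.00000e-03  5.00000e-02  1.61173e+02]
from [ 512.4 -168.3  163.5] [ 180.    0. -178.]
x -0.7 y -5.5 z -0.0 rx 0.000 ry 0.000 rz 0.009
x -0.7 y -5.4 z -0.0 rx 0.000 ry 0.000 rz 0.009
x -0.8 y -5.4 z -0.0 rx 0.000 ry 0.000 rz 0.009
x -0.8 y -5.4 z -0.0 rx 0.000 ry 0.000 rz 0.009
--
```

move_arm(
  plan=[
    {"x": -0.2, "y": -2, "z": 0, "rx": 0, "ry": 0, "rz": 0},
    {"x": -0.2, "y": -4, "z": 0, "rx": 0, "ry": 0, "rz": 0},
    {"x": -0.2, "y": -5, "z": 0, "rx": 0, "ry": 0, "rz": 0},
    {"x": -0.2, "y": -5, "z": 0, "rx": 0, "ry": 0, "rz": 0},
    {"x": -0.2, "y": -5, "z": 0, "rx": 0, "ry": 0, "rz": 0},
    {"x": -0.2, "y": -3, "z": 0, "rx": 0, "ry": 0, "rz": 0},
    {"x": 0, "y": -2, "z": 0, "rx": 0, "ry": 0, "rz": 0},
    {"x": 0, "y": -1, "z": 0, "rx": 0, "ry": 0, "rz": 0},
    {"x": 0, "y": 0, "z": 0, "rx": 0, "ry": 0, "rz": 0},
    {"x": 0, "y": 0, "z": 0, "rx": 0, "ry": 0, "rz": 0},
  ],
)

```text
time_s: 25.0
ee_pos: [514.6, -195.1, 163.6]
ee_rot: [180.0, 0.0, -178.0]
force: [0.2, 0.7, -0.3]
gripper_width: 13.6
gripper_force: 40.0
```

```bash
python3 k2.py 6; python3 l.py | head -3; python3 -c "
import cv2
a=cv2.imread('pics/top6.png')[150:260,330:470]; b=cv2.imread('pics/side6.png')[200:360,320:520]
cv2.imwrite('pics/c6.png',cv2.hconcat([cv2.resize(a,(400,314),interpolation=2),cv2.resize(b,(392,314),interpolation=2)]))"
```

```text
25.0 [ 514.6 -195.1  163.6] [ 179.99    0.   -177.98] [ 0.2  0.7 -0.3] 13.641589029825932
side tray_grip 0.38 [409. 239.] [ 708.3 -109.8  180.4]
side tray_pocket 0.64 [409. 281.] [ 633.2 -196.1  157.4]
side ball_center 0.44 [404. 271.] [ 635.8 -179.   168.4]
side lens 0.73 [409. 237.] [ 647.6 -169.9  230. ]
side beaker 0.84 [382. 310.] [677.9 -76.6   0. ]
side petri 0.94 [307. 342.] [488.7 -78.3   0. ]
side vial 0.94 [334. 410.] [ 444.  -244.6    0. ]
lensmask 0.78 [438.5, 299.0, 96.8, 143.7] 3817 [ 696.6 -238.5  104.5] [ 539. -310.   -2.] [1042.  130.  298.]
tray 0.57 1114 ((585.1953125, -211.14462280273438), (170.57070922851562, 61.00202178955078), 8.302395820617676) [-2.70000e-02  1.10000e-02  1.60328e+02]
top tray_pocket 0.72 [346. 304.] [465.2 -78.1 157.4]
top lens 0.82 [408. 207.] [ 638.6 -187.7  230. ]
top petri 0.66 [342. 301.] [484.6 -80.6   0. ]
top vial 0.6 [262. 204.] [705.2 104.    0. ]
lensmask 0.95 [422.4, 195.7, 68.7, 66.5] 1832 [ 669.1 -208.4  191.2] [ 563. -334.    0.] [ 784. -145.  523.]
tray 0.92 582 ((612.6976928710938, -172.07106018066406), (94.36726379394531, 44.09285354614258), 1.7638072967529297) [-6.00000e-03  4.60000e-02  1.61285e+02]
top (np.float32(74.26236), 635, -186)
side (np.float32(118.31088), 631, -194)
[-2.19779942e+01  1.82386176e+01  9.74043223e+01  6.65973310e-03
```

View pics/c6.png

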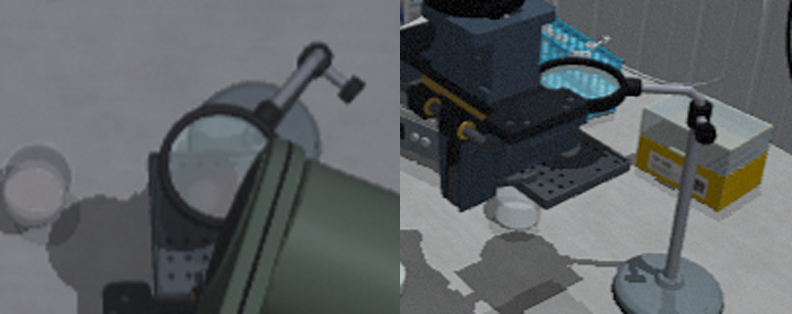

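The top crop shows the lens at (215,165) with the tray beneath it, partly hidden by the arm. In the side crop the tray lies level under the lens, with the pocket at about (595,155). The ball isn't clear, so I enlarge the crops.

```bash
python3 -c "
import cv2
f=lambda n,r,c:cv2.resize(cv2.imread(n)[r:r+60,c:c+80],(400,300),interpolation=2)
g=lambda i:cv2.convertScaleAbs(i,alpha=1.6)
cv2.imwrite('pics/c7.png',g(cv2.vconcat([cv2.hconcat([f('pics/side4.png',240,285),f('pics/side5.png',245,360)]),cv2.hconcat([f('pics/side6.png',250,370),f('pics/top5.png',190,355)])])))"
```

```text
(no output)
```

View pics/c7.png

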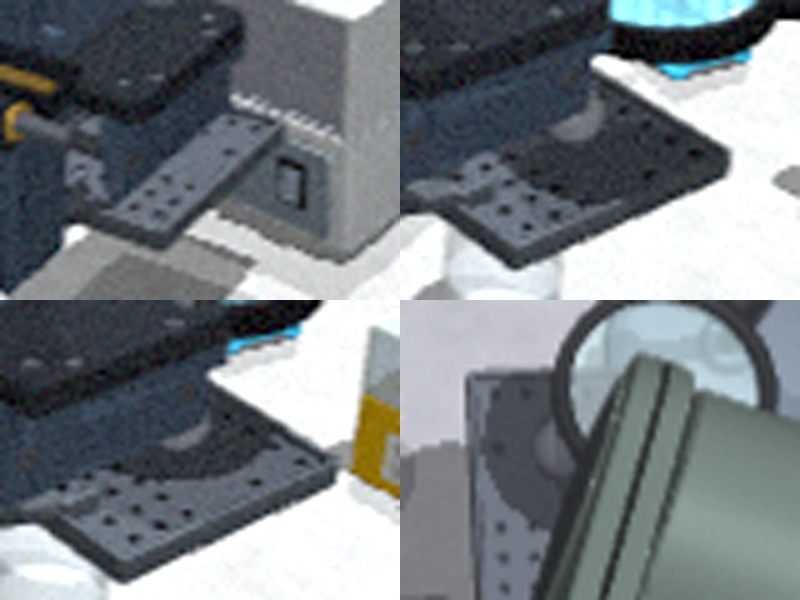

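The enlarged crops show the ball still in its pocket: side camera at about pixel (408,275), lower half visible under the gripper, and top camera before the last step at about (387,220). I work out its offset now.

```bash
cat > m.py <<'E'
from h import *
f=grab_frame("side"); R=cv2.Rodrigues(np.array(f["rvec"],float))[0]; t=np.array(f["tvec"]).ravel()
print(w(f,(408,275),z=168.4).round(1), w(f,(395,268),z=168.3).round(1))
for n,P in {"pocket_pred":(634.5,-190.9,168.4)}.items():
    X=R@np.array(P)+t; print(n,f["fx"]*X[0]/X[2]+f["cx"],f["fy"]*X[1]/X[2]+f["cy"],"px/mm",f["fx"]/X[2])
g=f["img"][262:286,396:424].astype(int).mean(2).round().astype(int); print(g)
Q=np.array([[ (0 if f["z_map"][v,u]==0 else 1)*w(f,(u,v),depth=max(1,f["z_map"][v,u]))[2] for u in range(398,420)] for v in range(268,284)]); print(Q.round().astype(int))
ft=grab_frame("top"); print(w(ft,(387,220),z=168.3).round(1), w(ft,(385,220),z=168.3).round(1))
E
python3 m.py
```

```text
[ 633.1 -191.7  168.4] [ 629.3 -161.5  168.3]
pocket_pred 408.2628952814014 274.5502627298411 px/mm 0.5703848529800934
[[ 18  21  28  22  17  26  25  28  30  23  31  36  39  34  34  35  33  40
   38  85 131 139 139 137 136 135 137 132]
 [ 25  24  27  23  25  21  28  35  40  35  38  40  39  39  39  37  69  83
  116 137 139 138 136 135 146 156 155 156]
 [ 22  16  25  16  23  34  40  39  37  41  39  39  37  34  36  75 137 148
  141 137 139 136 146 157 159 158 156 157]
 [ 18  26  26  32  34  41  43  39  40  45  37  44  42  37  34  80 142 166
  148 149 158 159 159 160 157 161 160 158]
 [ 37  39  37  37  40  38  39  40  45  40  42  40  42  31  42  42  76 137
  167 164 165 162 163 156 156 157 159 157]
 [ 37  47  41  31  38  47  45  42  48  40  45  40  33  39  37  40  35  63
   95 145 167 162 164 162 163 157 158 157]
 [ 43  49  47  43  46  42  43  38  39  28  39  35  40  36  39  35  31  34
   38  73 117 155 165 163 162 161 164 160]
 [ 45  46  47  41  37  37  40  34  35  39  40  40  36  41  38  46  45  34
   30  40  53  90 145 167 160 158 160 159]
 [ 43  41  37  34  36  38  38  41  43  38  41
[... 2662 characters left out ...]
0]
 [247 246 246 246 244 244 167 167 167 167 166 165 157 158 157 156 157 158
  158 160 160 160]
 [245 245 244 243 164 164 163 164 164 164 163 157 156 158 157 157 158 157
  157 160 159 160]
 [243 157 157 157 155 160 162 161 161 160 154 157 156 156 157 157 155 156
  157 160 161 160]
 [160 160 156 157 157 157 156 157 157 158 157 156 157 157 158 157 157 157
  157 160 160 161]
 [161 160 159 157 159 158 158 156 156 157 157 157 158 156 156 157 157 157
  157 160 160 159]
 [160 159 160 159 159 157 158 158 157 157 157 157 156 156 157 156 157 157
  160 160 160 160]
 [159 159 160   0 159 160 160 161 157 156 158 156 157 158 158 159 160 161
  161 161 161 159]]
[ 628.3 -157.9  168.3] [ 628.2 -154.   168.3]
```

```bash
cat > n.py <<'E'
from h import *
from scipy.optimize import least_squares
f=grab_frame("side"); m=np.zeros((480,640),bool); m[272:281,400:413]=1
Q=cloud(f,m); Q=Q[(Q[:,2]>162)&(Q[:,2]<173)]
r=least_squares(lambda c:np.linalg.norm(Q-c,axis=1)-11,[633,-185,168],loss="soft_l1"); print(len(Q),r.x.round(1),r.cost)
r=least_squares(lambda c:np.linalg.norm(Q-[*c,168.2],axis=1)-11,[633,-185],loss="soft_l1"); print(r.x.round(1),r.cost, state()["time_s"])
# lens rim: nearest side-camera pixels of the frame
for c in ["side","top"]:
    f=grab_frame(c); b=np.zeros((480,640),bool); b[(slice(215,265),slice(380,450)) if c=="side" else (slice(180,235),slice(375,440))]=1
    P=cloud(f,b); P=P[(P[:,2]>220)&(P[:,2]<240)]; d=np.linalg.norm(P[:,:2]-[637,-190],axis=1); P=P[(d>30)&(d<46)]
    r=least_squares(lambda q:np.linalg.norm(P[:,:2]-q,axis=1)-37.5,[637,-190],loss="soft_l1"); print(c,len(P),r.x.round(1),P.min(0).round(),P.max(0).round())
E
python3 n.py
```

```text
22 [ 631.6 -184.6  171.1] 4.354065158957559
[ 632.6 -183.8] 8.088212939712587 26.25
side 493 [ 636.3 -189.1] [ 608. -228.  223.] [ 677. -145.  238.]
top 581 [ 635.1 -189. ] [ 595. -223.  224.] [ 677. -146.  240.]
```

The sphere fit puts the ball at about (632,-184) and the lens at about (636,-189). I make a slow (+3.5, -5) mm correction.

move_arm(
  plan=[
    {"x": -0.3, "y": -0.4, "z": 0, "rx": 0, "ry": 0, "rz": 0},
    {"x": -0.5, "y": -0.7, "z": 0, "rx": 0, "ry": 0, "rz": 0},
    {"x": -0.6, "y": -0.8, "z": 0, "rx": 0, "ry": 0, "rz": 0},
    {"x": -0.6, "y": -0.8, "z": 0, "rx": 0, "ry": 0, "rz": 0},
    {"x": -0.5, "y": -0.8, "z": 0, "rx": 0, "ry": 0, "rz": 0},
    {"x": -0.5, "y": -0.7, "z": 0, "rx": 0, "ry": 0, "rz": 0},
    {"x": -0.3, "y": -0.5, "z": 0, "rx": 0, "ry": 0, "rz": 0},
    {"x": -0.2, "y": -0.3, "z": 0, "rx": 0, "ry": 0, "rz": 0},
    {"x": 0, "y": 0, "z": 0, "rx": 0, "ry": 0, "rz": 0},
    {"x": 0, "y": 0, "z": 0, "rx": 0, "ry": 0, "rz": 0},
  ],
)

```text
time_s: 27.35
ee_pos: [518.3, -200.1, 163.5]
ee_rot: [180.0, 0.0, -178.0]
force: [0.9, -0.2, -1.5]
gripper_width: 13.5
gripper_force: 40.0
```

move_arm(
  plan=[
    {"x": 0, "y": 0, "z": 0, "rx": 0, "ry": 0, "rz": 0},
    {"x": 0, "y": 0, "z": 0, "rx": 0, "ry": 0, "rz": 0},
    {"x": 0, "y": 0, "z": 0, "rx": 0, "ry": 0, "rz": 0},
    {"x": 0, "y": 0, "z": 0, "rx": 0, "ry": 0, "rz": 0},
    {"x": 0, "y": 0, "z": 0, "rx": 0, "ry": 0, "rz": 0},
    {"x": 0, "y": 0, "z": 0, "rx": 0, "ry": 0, "rz": 0},
    {"x": 0, "y": 0, "z": 0, "rx": 0, "ry": 0, "rz": 0},
    {"x": 0, "y": 0, "z": 0, "rx": 0, "ry": 0, "rz": 0},
  ],
)

```text
time_s: 28.15
ee_pos: [518.2, -200.1, 163.5]
ee_rot: [180.0, 0.0, -178.0]
force: [-0.1, 0.0, -1.7]
gripper_width: 13.8
gripper_force: 40.0
```

```bash
python3 n.py; sleep 1; python3 n.py | head -2
```

```text
14 [ 634.7 -189.2  170.4] 2.639946019548952
[ 636.1 -188.9] 3.584259103737169 28.2
side 404 [ 635.9 -189. ] [ 622. -228.  224.] [ 676. -146.  238.]
top 601 [ 635.  -188.9] [ 595. -223.  224.] [ 677. -145.  240.]
15 [ 635.4 -188.9  169.7] 2.3990312192976346
[ 636.2 -188.6] 2.980959026070396 28.35
```

The ball is at (636,-189), directly under the lens at (636,-189), about 61 mm below it. It is still and level, so I hand the job in.

```bash
python3 -c "
from workcell import job_done; print(job_done())"
```

```text
the job is handed in; nothing more can be done
None
```

The door is open at about 100°, and the tray is held level and still with the ball in its pocket, centred within about 2 mm under the magnifier and 6 cm below the glass; job handed in at about 28 s.

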